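# Discharge, then start the board test

## Robot

A 7-joint arm with a two-finger parallel gripper is mounted at the origin on a cart in front of the work surface, level with it; the furniture and walls round the work are solid. World frame = base frame: x ahead of the robot, y to its left, z up, the work surface at z = 0. Lengths are in mm, angles in rad, forces in N, time in s.
With the tool pointing down it reaches from about 400 to 900 mm from the base axis. Payload 5.6 kg.
Tool frame: the origin (TCP) lies midway between the tips of the shut fingers; the grasp point (between the pads) lies 19 mm behind it; x points along the fingers, y is the direction in which the jaws open and shut, and the axes are right-handed (so a half turn about x gives the same grasp; the last joint's range is limited). The gripper opens to 92 mm and grips with 3 to 60 N. Pads are 20 mm wide; open, the fingers measure 128 mm over their backs; the gripper's body (75 mm by 189 mm) begins 69 mm behind the grasp point.
Start: joints at [1.229, 0.468, -0.012, 1.603, 0.006, 1.071, -0.056], TCP at [191.301, -621.219, 214.592] pointing down, gripper open.
Joint ranges: [-2.53, 2.53], [-0.31, 2.02], [-1.57, 1.55], [0.28, 2.44], [-1.29, 4.43], [0.15, 1.84], [-2.92, 2.92]. Speed limits (rad/s): [2.57, 2.57, 3.14, 3.14, 3.14, 3.14, 3.14].

## Interface

Orientations are given as a rotation vector (axis times angle).
In Python, from cell import robot, grip, kin, viewer gives the robot as it stands. Calls block until the motion is done:
- robot.movep(position, orientation): joint-space move of the TCP to a pose.
- robot.servo_line(position, feed=150, rotation=None): straight line of the TCP; rotation=None keeps the orientation; feed is the mean speed in mm/s.
- robot.goto_joints(angles): joint-space move.
- grip(opening, newtons=None): opening from 0.0 (shut) to 1.0 (fully open); newtons is the grip in N (None keeps the last); returns when the fingers have stopped.
- robot.hold(seconds).
- kin.ik(position, orientation): joint angles nearest the present ones, or None.
- robot.observe(): the state.
- viewer.read_camera(name): name is "scene" or "top" or "wrist"; returns the picture (480x640x3 uint8, red, green, blue); there is no depth.
- viewer.camera_info(name): a dict with "camera_matrix" (3x3 intrinsics, pixels), "R" (3x3) and "t" (3): a world point X has camera coordinates R X + t. Camera axes: x right, y down, z forward; pixel columns grow to the right and rows downward; lengths in mm; the calibration is good to about 2 mm. A picture is of the moment at which its call begins: read the wrist's pose just before it. camera_info takes no time and is no camera call; for the wrist camera it gives the pose at the moment of the call.
A pose or a line that the arm cannot do raises robot.IKError and nothing moves.
- robot.job_done(): hands the job in, once; it reports no verdict.
Trained networks look in the newest picture that a camera, given by its name, has taken for a name from the list of things; names that differ only in an ending like _2 or _b are one class to them, and where a whole thing is asked for, a point or a joint stands for the part that bears it (a point fixed in the world has none). Each returns a list of dicts, best first, with "confidence" (0 to 1); they miss things now and then, are a little off and sometimes report something else, mostly with a low value. They report only what shows in the picture. A call takes as long as a camera call.
- viewer.silhouettes(name, camera): "mask" (480x640 bool, what is visible of it).
- viewer.pinpoint(name, camera): "at" ([x, y, z] in mm, in the coordinates of the camera as it stood for that picture, good to about 4 mm: a listed point, or the origin of a listed thing).
The state is a dict: "t": time; "joints": joint angles; "joint_velocities": joint speeds; "joint_torque": joint torques, N m; "tcp_pos": TCP position; "tcp_rot": TCP orientation; "contact_force": force on the tool from outside, world axes, zero at the start; "wrist_torque": the same for the moment, N m; "grip_width": opening from 0.0 (shut) to 1.0 (fully open).
Only numpy, scipy, OpenCV 4.12 (cv2) and the standard library are available. Lean on these libraries where they do the work, as an engineer would, in place of code of your own. Each camera call takes 0.05 s, during which the arm holds its last target. There are 200 camera calls.

## Task

Start the test of the circuit board in the nest with the fingertips alone. First touch the bare round steel disc of the discharge pad lightly, then press the round domed key of the three switch boxes right down, keep it down for two seconds, let it come up again and withdraw clear of everything. Do not lift, tip or shove the pad or the boxes; do not touch the boxes with the square and the bar key or the board in its nest, and disturb nothing else.

Things in the scene. Friction and masses are not known exactly. Their poses are not given: they have to be found in the camera images.
- pad_base: discharge pad: loose round low black foot, 72 mm diameter, 15 mm high, 0.5 kg, carrying the steel disc. Origin at the centre of its underside, z up.
- discharge_disc: the bare round steel disc of the discharge pad, 48 mm diameter, flat, standing 8 mm out of the foot. It is sprung: it gives from about 0.6 N and has sunk its full 4 mm at about 4.6 N. Origin on its axis, 8 mm below its top face.
- disc_top (a point): centre of the top face of the steel disc, 23 mm above the worktop when up; it sinks with the disc.
- round_box: loose dark grey plastic switch box 64 x 64 x 38 mm with a flat black top panel, 0.6 kg, standing on rubber feet, carrying the round domed white key (34 mm diameter, 12 mm high, the only round one). Origin at the centre of its underside, z up, sides along x and y.
- round_key_top (a point): centre of the top face of the round domed white key (34 mm diameter, 12 mm high, the only round one), 12 mm above the box top, 50 mm above the worktop when up; it moves down with the key.
- round_key (a joint): travel of the round domed white key (34 mm diameter, 12 mm high, the only round one): 0 up, 0.006 m fully down; sprung, about 1 N to start it and 4 N to hold it fully down; it comes back up by itself when let go. This is the start key of the test.
- square_box: loose dark grey plastic switch box 64 x 64 x 38 mm with a flat black top panel, 0.6 kg, standing on rubber feet, carrying the flat square white key (32 x 32 mm). Origin at the centre of its underside, z up, sides along x and y.
- square_key_top (a point): centre of the top face of the flat square white key (32 x 32 mm), 12 mm above the box top, 50 mm above the worktop when up; it moves down with the key.
- square_key (a joint): travel of the flat square white key (32 x 32 mm): 0 up, 0.006 m fully down; sprung, about 1 N to start it and 4 N to hold it fully down; it comes back up by itself when let go. Not to be touched.
- bar_box: loose dark grey plastic switch box 64 x 64 x 38 mm with a flat black top panel, 0.6 kg, standing on rubber feet, carrying the narrow bar-shaped white key (13 x 44 mm). Origin at the centre of its underside, z up, sides along x and y.
- bar_key_top (a point): centre of the top face of the narrow bar-shaped white key (13 x 44 mm), 12 mm above the box top, 50 mm above the worktop when up; it moves down with the key.
- bar_key (a joint): travel of the narrow bar-shaped white key (13 x 44 mm): 0 up, 0.006 m fully down; sprung, about 1 N to start it and 4 N to hold it fully down; it comes back up by itself when let go. Not to be touched.
- test_nest: fixed aluminium test nest, plate 100 x 130 x 10 mm with four corner pins to 21 mm height and the green circuit board on it (27 mm high in all), behind the switch boxes; not to be touched. Origin at the centre of its underside.
- dropper_bottle: small blue dropper bottle, 23 mm diameter, 51 mm high, loose, standing between the pad and the switch boxes; not to be disturbed. Origin at the centre of its underside.
- heat_sink: dark finned heat sink 45 x 45 x 22 mm, loose; not to be disturbed. Origin at the centre of its underside.
- loupe: black eye loupe, 40 mm diameter, 36 mm high, loose; not to be disturbed. Origin at the centre of its underside.
- meter: dark hand meter 135 x 68 x 33 mm lying on its back, loose; not to be disturbed. Origin at the centre of its underside.
- dongle: dark adapter 68 x 30 x 12 mm, loose; not to be disturbed. Origin at the centre of its underside.

How it is judged:
By the outcome, as a careful person would: the job done as asked, in the order asked, and still so for the second after the job is handed in, with the robot touching nothing.
It also fails if it takes over 50 s, if anything falls off the work surface, if the arm or the gripper's body presses on something with over 40 N, if the wrist force passes 120 N, or if a joint passes its speed limit or range.

## Working session

There is one attempt and no reset: what is moved stays moved. The work goes in short steps, each a Python script; the robot and the scene stay as the last script left them, time stands still between calls to the robot, and variables do not carry over. Pictures are saved under pics/ and viewed, about 8 in all and at most 12, crops included, and the job is handed in when it is done.

```bash
mkdir -p pics; cat > h.py <<'E'
import numpy as np, cv2
from cell import robot, grip, kin, viewer
def snap(cam,f=None):
    im=viewer.read_camera(cam)
    if f: cv2.imwrite('pics/'+f,im[:,:,::-1])
    return im
def px2w(cam,uv,z):
    c=viewer.camera_info(cam);K,R,t=[np.array(c[k],float) for k in("camera_matrix","R","t")]
    d=R.T@np.linalg.inv(K)@np.array([uv[0],uv[1],1.]);o=-R.T@t
    return o+d*(z-o[2])/d[2]
def pin(name,cam,info=None):
    c=info or viewer.camera_info(cam);R=np.array(c["R"]);t=np.array(c["t"])
    return [(round(r["confidence"],2),np.round(R.T@(np.array(r["at"])-t),1)) for r in viewer.pinpoint(name,cam)[:3]]
E
python3 - <<'E'
from h import *
s=robot.observe();print(s["t"],s["tcp_rot"],s["grip_width"])
for cam in("top","scene"):
    snap(cam,cam+'1.png')
    for n in["disc_top","round_key_top","square_key_top","bar_key_top","test_nest","dropper_bottle","heat_sink","loupe","meter","dongle"]:
        print(cam,n,pin(n,cam))
print(robot.observe()["t"])
E
```

```text
0.0 [ 2.06098668  0.31192525 -2.06179995] 0.9984039605090493
top disc_top [(0.71, array([515.5, 276. ,  24.2]))]
top round_key_top [(0.45, array([568.8,  88.3,  49.9]))]
top square_key_top [(0.73, array([ 585.4, -208.1,   50.8])), (0.62, array([508.3, 286.5,  13.2])), (0.34, array([ 612.1, -336.9,    4.5]))]
top bar_key_top [(0.38, array([550.3, -44. ,  52.9]))]
top test_nest [(0.62, array([720.9,  21.5,  -1.6])), (0.53, array([ 579.6, -208.9,    5.3])), (0.45, array([ 411.2, -145.5,   -2.3]))]
top dropper_bottle [(0.43, array([549.7, 185.5,   1.2]))]
top heat_sink [(0.55, array([398.6,  71. ,  -1.1])), (0.55, array([568.4,  91.7,   0.6]))]
top loupe [(0.62, array([ 410.1, -145.4,   -1.6]))]
top meter [(0.59, array([ 428.3, -401.5,   -0.8])), (0.22, array([ 414.6, -145.5,   -4.2]))]
top dongle [(0.55, array([ 6.136e+02, -3.389e+02, -2.000e-01]))]
scene disc_top [(0.61, array([511.3, 275.6,  22.5]))]
scene round_key_top [(0.66, array([568.1,  91.4,  49.9]))]
scene square_key_top [(0.56, array([ 582.5, -205.5,   52.2])), (0.39, array([ 583.8, -210.9,   -1.3]))]
scene bar_key_top [(0.57, array([555.6, -37.8,  46.5]))]
scene test_nest [(0.45, array([ 584.6, -210.1,   -1.7]))]
scene dropper_bottle [(0.61, array([ 5.490e+02,  1.849e+02, -2.000e-01]))]
scene heat_sink [(0.7, array([398.5,  72.1,   1.2]))]
scene loupe [(0.57, array([ 409.7, -141.9,   -1.5]))]
scene meter [(0.5, array([722. ,  21.7,   5.7]))]
scene dongle [(0.58, array([ 6.186e+02, -3.356e+02, -6.000e-01]))]
1.1
```

View pics/top1.png

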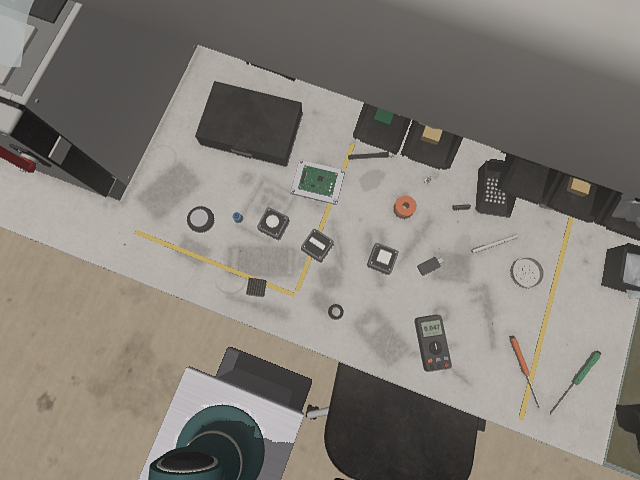

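View pics/scene1.png

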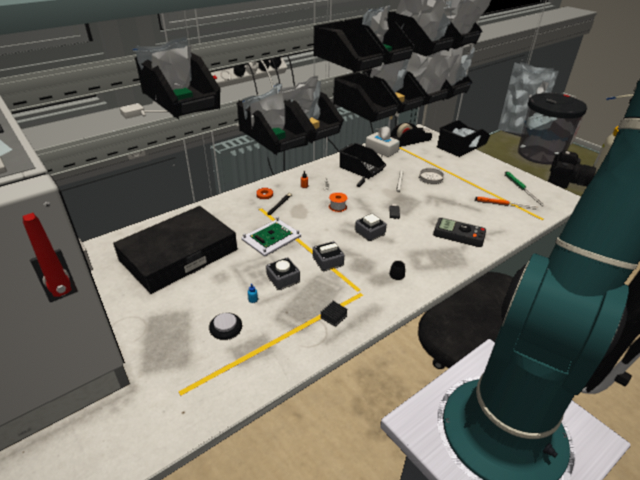

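Both cameras agree: the disc is at about (513, 276), top-image pixel (200, 218), and the round key at about (568, 90), pixel (272, 222). The bottle stands between them at pixel (238, 217). Next I'll shut the gripper, go above the disc and take a close look.

```bash
python3 - <<'E'
from h import *
from scipy.spatial.transform import Rotation as Ro
s=robot.observe()
R0=Ro.from_rotvec(s["tcp_rot"]);print(R0.as_matrix().round(2))
grip(0.0)
p=np.array([500,262,200.])
a0=np.arctan2(*np.array(s["tcp_pos"])[[1,0]]);a=np.arctan2(276,513)
R=Ro.from_euler('z',a-a0)*R0
print(kin.ik(p,R.as_rotvec()))
robot.movep(p,R.as_rotvec())
robot.hold(0.3)
i=viewer.camera_info("wrist");snap("wrist","w1.png")
for n in["disc_top","round_key_top","dropper_bottle"]: print(n,pin(n,"wrist",i))
s=robot.observe();print(s["t"],s["tcp_pos"],s["contact_force"],s["grip_width"],s["joints"])
for r in viewer.silhouettes("discharge_disc","wrist")[:1]:
    ys,xs=np.nonzero(r["mask"]);print(r["confidence"],len(xs),px2w("wrist",((xs.min()+xs.max())/2,(ys.min()+ys.max())/2),23),xs.min(),xs.max(),ys.min(),ys.max())
E
```

```text
[[ 0.    0.29 -0.96]
 [-0.   -0.96 -0.29]
 [-1.    0.   -0.  ]]
[ 0.18216288  0.53906725 -0.96570446  1.78534553  0.49811892  1.08368856
 -0.46597134]
disc_top [(0.85, array([508.2, 280.6,  27.3]))]
round_key_top [(0.62, array([ 417. , -142.6,   -0.8]))]
dropper_bottle []
6.2167 [500.00045964 261.98728018 199.99941526] [-0.56072963  1.14090262 -0.39803639] 0.0039637612125669195 [ 0.18215697  0.53905927 -0.96568948  1.78534889  0.4981318   1.08370825
 -0.46599271]
0.76 1975 [510.28255191 280.95052962  23.        ] 319 369 175 225
```

View pics/w1.png

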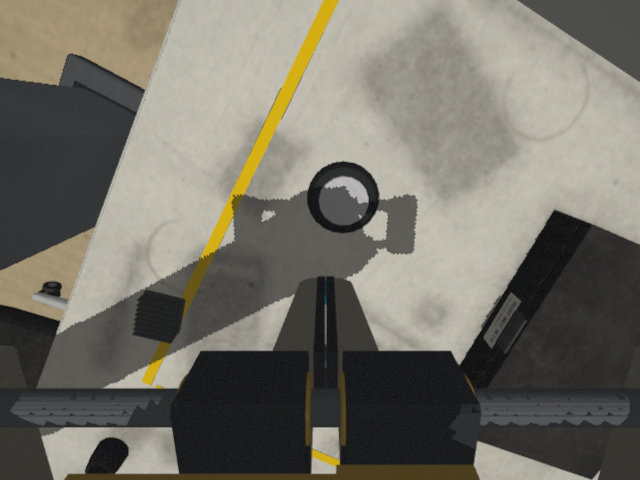

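The disc is at wrist-image pixel (344, 200), which gives (510, 281) and matches the other estimates. The closed fingertips are thin, at pixel (325, 285). Now the guarded touch.

```bash
python3 - <<'E'
from h import *
P=np.array([511,279.5])
robot.servo_line([*P,60],feed=120)
robot.servo_line([*P,28],feed=60)
robot.hold(0.3)
f0=np.mean([robot.observe()["contact_force"] for _ in range(3)],0);print(f0)
z=28
while z>20.6:
    z-=0.5; robot.servo_line([*P,z],feed=15); robot.hold(0.06)
    s=robot.observe();d=np.array(s["contact_force"])-f0
    print(z,round(s["tcp_pos"][2],2),d.round(2))
    if z<=23 and d[2]>1.3: break
robot.hold(0.3);print((np.array(robot.observe()["contact_force"])-f0).round(2))
robot.servo_line([*P,60],feed=50)
robot.servo_line([*P,150],feed=150)
robot.servo_line([545,90,170],feed=150); robot.hold(0.3)
i=viewer.camera_info("wrist");snap("wrist","w2.png")
for n in["disc_top","round_key_top","dropper_bottle"]: print(n,pin(n,"wrist",i))
for n,zz in(("round_key",50),("discharge_disc",23)):
  for r in viewer.silhouettes(n,"wrist")[:2]:
    ys,xs=np.nonzero(r["mask"]);print(n,r["confidence"],px2w("wrist",((xs.min()+xs.max())/2,(ys.min()+ys.max())/2),zz),xs.min(),xs.max(),ys.min(),ys.max())
print(robot.observe()["t"])
E
```

```text
[ 0.8344324  -0.43695144  0.05807354]
27.5 27.53 [-0.19 -0.08  0.83]
27.0 26.96 [-0.23 -0.08 -1.47]
26.5 26.48 [-0.74  0.63  0.02]
26.0 25.99 [-1.29  1.   -0.1 ]
25.5 25.48 [-0.68  0.63  0.36]
25.0 24.98 [-0.42 -0.01  0.1 ]
24.5 24.46 [-0.82  0.59  0.56]
24.0 23.99 [-0.47  0.84  0.37]
23.5 23.5 [-0.74  0.51  0.2 ]
23.0 23.04 [-0.6   0.34  0.29]
22.5 22.56 [-1.16  0.81  1.9 ]
[-0.8   0.63  0.37]
disc_top []
round_key_top [(0.68, array([568.9,  89.2,  48.8]))]
dropper_bottle [(0.89, array([543.3, 188.8,   1.6]))]
round_key 0.72 [565.58429054  92.38891252  50.        ] 329 368 218 257
discharge_disc 0.75 [518.85108479 262.15710148  23.        ] 375 430 0 20
discharge_disc 0.31 [567.8306456   90.77787063  23.        ] 300 396 183 279
15.9667
```

View pics/w2.png

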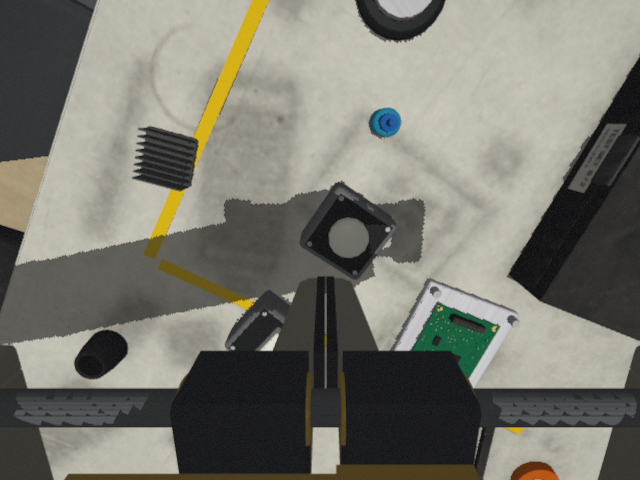

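The round key is at pixel (348, 237), giving about (567, 91), and nothing has moved. The disc touch isn't certain: the force settled at only 0.37 N, which is within the noise. I'll repeat it with averaged forces before touching any key.

```bash
cat >> h.py <<'E'
def force(n=8):
    v=[]
    for _ in range(n): robot.hold(0.02); v.append(robot.observe()["contact_force"])
    return np.mean(v,0)
E
python3 - <<'E'
from h import *
P=np.array([511,279.5])
robot.servo_line([*P,150],feed=180)
robot.servo_line([*P,28],feed=80)
robot.hold(0.2); f0=force(15)
robot.servo_line([*P,23.5],feed=30)
for z in(23.5,22.5,22,21.5,21,20.5):
    robot.servo_line([*P,z],feed=10); robot.hold(.05); d=force(12)-f0
    print(z,round(robot.observe()["tcp_pos"][2],2),d.round(2),flush=True)
    if d[2]>1.4: break
robot.servo_line([*P,40],feed=40)
robot.servo_line([*P,140],feed=150)
print((force()-f0).round(2),robot.observe()["t"])
E
```

```text
23.5 23.51 [-0.1   0.    0.12]
22.5 22.56 [0.26 0.13 1.2 ]
22 22.07 [0.37 0.05 1.68]
[-0.06  0.18  0.22] 22.6667
```

Contact is clear this time: the force rises with depth to 1.7 N, about 1 mm of sink, then drops away. Now the key.

```bash
python3 - <<'E'
from h import *
P=np.array([567.2,90.7])
robot.servo_line([*P,140],feed=180)
robot.servo_line([*P,56],feed=80)
robot.hold(0.2); f0=force(12)
robot.servo_line([*P,51],feed=30)
z=51
for z in(49,47,45.5,44.5,44,43.7,43.4,43.1,42.8,42.4,42):
    robot.servo_line([*P,z],feed=20); d=force(5)-f0
    print(z,round(robot.observe()["tcp_pos"][2],2),d.round(2),flush=True)
    if d[2]>7: break
t0=robot.observe()["t"]; robot.hold(2.4); s=robot.observe()
print("held",s["t"]-t0,s["tcp_pos"][2],(force()-f0).round(2))
robot.servo_line([*P,60],feed=30)
robot.servo_line([*P,150],feed=120)
robot.servo_line([545,90,190],feed=150); robot.hold(.2)
print((force()-f0).round(2))
i=viewer.camera_info("wrist");snap("wrist","w3.png"); print(pin("round_key_top","wrist",i))
snap("scene","s3.png")
for n in["disc_top","round_key_top","square_key_top","bar_key_top","dropper_bottle"]: print(n,pin(n,"scene"))
print(robot.observe()["t"])
E
python3 -c "
import cv2,numpy as np
a,b=[cv2.imread('pics/'+f)[180:360,180:440] for f in('scene1.png','s3.png')]
cv2.imwrite('pics/cmp.png',cv2.resize(np.hstack([a,b]),(780,270)))"
```

```text
49 49.14 [0.16 0.02 1.85]
47 47.11 [0.2  0.11 2.84]
45.5 45.61 [-0.13 -0.31  3.58]
44.5 44.59 [-0.24  0.04  3.71]
44 44.38 [-0.89 -0.33  6.61]
43.7 44.29 [-0.95 -0.26  8.8 ]
held 2.400000000000002 44.30077794627013 [-1.34 -0.2   8.36]
[-0.11 -0.    0.31]
[(0.67, array([570.3,  88.6,  50.3]))]
disc_top [(0.53, array([510.3, 278.4,  22.3]))]
round_key_top [(0.52, array([564.8,  89.3,  49.4])), (0.33, array([ 5.695e+02,  8.930e+01, -4.000e-01]))]
square_key_top [(0.65, array([ 584.2, -204.4,   51.3])), (0.21, array([ 5.553e+02, -4.000e+01, -1.000e-01]))]
bar_key_top [(0.49, array([556.6, -36.3,  48.9]))]
dropper_bottle [(0.48, array([550.7, 185.6,  -2.4])), (0.42, array([ 584.3, -203.7,   50.9]))]
33.1417
```

View pics/w3.png

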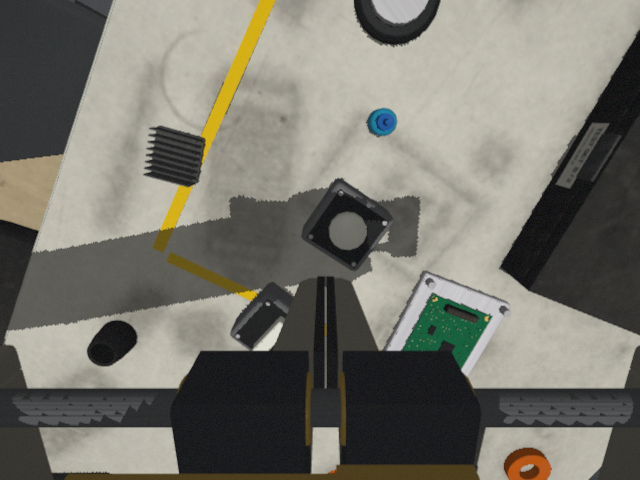

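View pics/cmp.png

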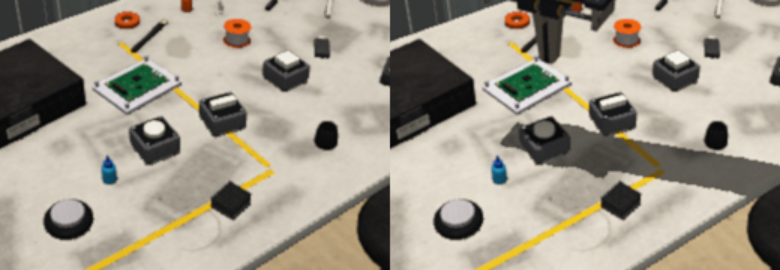

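The pictures show everything unmoved, with the key (pixel 347, 231) up again. The force jumped sharply at z ≈ 44.3, which is the key's end stop. Handing in.

```bash
python3 -c "
from h import *
print(robot.observe()['t']); print(robot.job_done())"
```

```text
33.1417
the job is handed in; nothing more can be done
None
```

I touched the steel disc with the shut fingertips, then pressed the round key right down, held it about 2.4 s and let it come back up. I withdrew to 190 mm above the worktop and handed the job in at 33.1 s.

- **Disc touch:** I touched it twice. The first touch was too faint to tell from the force noise, so I repeated it before going to the key. The second showed a clear 1.7 N with about 1 mm of sink.
- **Key press:** The force rose with the spring to 3.7 N. It then jumped to between 8 and 9 N at 44.3 mm above the worktop. That is the end stop, against 44 mm expected.
- **Last checks:** The force was back near zero after withdrawing. The final wrist and scene pictures showed the round key up at about 50 mm. The pad, boxes, bottle and nest were where they started, to within the few mm that the networks scatter.
- **Disagreements:** The networks also gave a few low-confidence false finds. I discarded those that did not match the pictures.

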